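# Put the tall photo panel on show in the clamp stand

### The job

Slide the taller of the two photo panels up out of the leaning rack, lower it upright, bottom edge first, all the way into the channel of the clamp stand before letting go of it, and then press the stand's sprung lever down until it clicks and stays down by itself. Leave the short panel and the other things on the sideboard where they are.

Things in the scene. Friction and masses are not known exactly. Their poses are not given: they have to be found in the camera images.
- rack: Fixed wooden rack, 262 mm wide (its y), 140 mm deep; origin centre of underside, z up. Two bays side by side along y, one photo panel in each (which is where varies). Slots lean 30 degrees from vertical: up a slot is (-0.5, 0, 0.866) in the rack's frame, so panel tops lean to its -x. Along the slot from its floor, the board under a panel (-x side) reaches 95 mm, the lip over it 40 mm.
- rack_slot_left (a point): Middle of the slot floor of the bay at rack y = +61.5 mm, 28 mm above the table. Slot 12 mm wide for an 8 mm panel, walls 10 mm thick. Site axes are those of the rack.
- rack_slot_right (a point): The same for the bay at rack y = -61.5 mm.
- tall_panel: The taller photo panel: light wood board 8 mm thick (its x), 110 mm wide (its y), 160 mm tall (its z), about 0.11 kg, grey picture on its +x face. Loose. Origin: centre of its bottom edge face; z points from bottom edge to top edge. In the rack its top 65 mm stands clear of the board.
- short_panel: The shorter photo panel, same make, 8 x 110 x 115 mm, axes as the tall one. Stays in the rack.
- stand: Clamp stand, fixed: wooden plinth 90 mm (its x) x 295 mm (its y) x 12 mm high, origin centre of its underside, z up. Carries an upright metal channel along its y, centred 70 mm along +y, and a lever that points along its -y.
- stand_channel (a point): Centre of the channel's floor, 12 mm above the table; axes are the stand's. Channel 13 mm wide (x), 130 mm long between end cheeks (y), walls 32 mm high, flared lips to 44 mm over the floor. A panel goes in with thickness along x and width along y, either face forward; loose, it may lean some 9 degrees. As the lever goes down the +x wall, a jaw, moves 4 mm to -x, straightening the panel.
- lever (a joint): Angle of the stand's lever, rad: 0 = up (at rest), 0.45 = fully down (level, end stop). Pivot parallel to the stand's x, 45 mm above the table at stand y = -18 mm. Sprung up: pressing takes about 10 N at the pad at first, less and less further down; past about 0.36 rad it snaps on to 0.45 and is held there (about 4 N upwards at the pad would free it). Let go earlier, it springs back up.
- lever_pad (a point): Centre of the upper face of the black press pad at the lever's free end; pad 44 mm (stand's x) x 42 mm, about 120 mm from the pivot. Lever up: 104 mm above the table, 105 mm beyond the pivot on the stand's -y side. Fully down: 53 mm above the table, 120 mm beyond the pivot.
- green_bottle: Bystander: pastel green bottle, 66 mm diameter, 190 mm tall, origin centre of underside.
- mug: Bystander: white ceramic mug, 80 mm diameter, 95 mm tall, origin centre of underside.
- teaspoon: Bystander: steel spoon 140 mm long, lying along its x.
- pacifier_case: Bystander: round white plastic pacifier case, 66 mm diameter, 42 mm tall, origin centre of underside.
Mind the look-alikes: they are no part of the job. What is shaped like the tall_panel but turquoise or yellow is not meant.

How it is judged:
On the way, in this order (a step that is already met when the one before it is completed fails the run):
1. the tall panel is out of the rack, its bottom edge clear above it (height (world z) of tall_panel above 0.085 m), for 0.1 s.
2. the tall panel, still held, is lowered upright into the channel, its foot within 8 mm of the channel floor (x of tall_panel in the frame of stand_channel between -0.008 and 0.008 m and y of tall_panel in the frame of stand_channel between -0.014 and 0.014 m and z of tall_panel in the frame of stand_channel below 0.008 m and angle between tall_panel's own z axis and vertical below 0.25 rad and contact force between the fingers and tall_panel above 0.5 N), for 0.1 s.
3. the panel stands in the channel, let go, with the lever still up (x of tall_panel in the frame of stand_channel between -0.008 and 0.008 m and y of tall_panel in the frame of stand_channel between -0.014 and 0.014 m and z of tall_panel in the frame of stand_channel below 0.008 m and angle between tall_panel's own z axis and vertical below 0.25 rad and contact force between the fingers and tall_panel below 0.1 N and value of joint lever below 0.1 rad), for 0.2 s.
4. the lever is pressed past its detent (value of joint lever above 0.42 rad), for 0.2 s.
At the end, for the whole second after the job is handed in: The tall panel stands in the clamp stand's channel (foot within 8 mm across, 14 mm along and 6 mm above the middle of the channel floor, within about 5 degrees of upright) at rest, and the lever stays down by itself beyond 0.42 rad (x of tall_panel in the frame of stand_channel between -0.008 and 0.008 m and y of tall_panel in the frame of stand_channel between -0.014 and 0.014 m and z of tall_panel in the frame of stand_channel below 0.006 m and angle between tall_panel's own z axis and vertical below 0.09 rad and value of joint lever above 0.42 rad and linear speed of tall_panel below 0.02 m/s); the robot touches nothing.
It fails at once if the bottle is shifted by more than 30 mm (distance of green_bottle from where it was at the start of the episode above 0.03 m).
It fails at once if the mug is shifted by more than 30 mm (distance of mug from where it was at the start of the episode above 0.03 m).
It fails at once if the teaspoon is shifted by more than 30 mm (distance of teaspoon from where it was at the start of the episode above 0.03 m).
It fails at once if the pacifier case is shifted by more than 30 mm (distance of pacifier_case from where it was at the start of the episode above 0.03 m).
It fails at once if the short panel is shifted by more than 30 mm (distance of short_panel from where it was at the start of the episode above 0.03 m).
It also fails if it takes over 51 s, if anything falls off the work surface, if the arm or the gripper's body presses on something with over 40 N, if the wrist force passes 120 N, or if a joint passes its speed limit or range.

### The arm

A 7-joint arm with a two-finger parallel gripper is mounted at the origin on the work surface. World frame = base frame: x ahead of the robot, y to its left, z up, the work surface at z = 0. Lengths are in m, angles in rad, forces in N, time in s.
With the tool pointing down it reaches from about 0.4 to 0.875 m from the base axis. Payload 19.3 kg.
Tool frame: the origin (TCP) lies midway between the tips of the shut fingers; the grasp point (between the pads) lies 19 mm behind it; z points along the fingers, y is the line along which they close (so a half turn about z gives the same grasp; the last joint's range is limited). The gripper opens to 85 mm and grips with 20 to 120 N. Pads are 22 mm wide; open, the fingers measure 114 mm over their backs; the gripper's body (76 mm by 85 mm) begins 54 mm behind the grasp point. The pads swing forward as they close: fully open they stand 13 mm farther back than shut.
Start: joints at [-1.28, 0.521, -0.036, 1.599, 0.021, 1.021, -0.113], TCP at [0.221, 0.585, 0.209] pointing down, gripper open.
Joint ranges: [-2.91, 2.91], [-0.3, 2.13], [-1.5, 1.42], [0.17, 2.43], [-1.26, 4.41], [0.16, 1.93], [-2.52, 2.52]. Speed limits (rad/s): [1.89, 1.89, 2.39, 2.39, 3.01, 3.01, 3.01].

### API

Orientations are given as [roll, pitch, yaw] about the fixed x, y, z axes, in that order (R = Rz(yaw) Ry(pitch) Rx(roll)).
In Python, from workcell import * gives the robot as it stands. The module is installed in compiled form; this text tells all that it offers.
- The arm moves only by the tool play_rows, never from a script. Its argument "deltas" is a list of rows, each a list of 7 numbers: the shift along the tool's x, y, z in units of 500 mm (1.0 is 500 mm), then the turn, a rotation vector about the tool's x, y, z in units of 120 degrees (1.0 is 120 degrees), then the closure, from 0 (fully open) to 1 (shut). A call has 1 to 10 rows; each row is the pose to reach, as a shift and turn from the pose commanded when the call began, along the tool's axes at that moment; what a row does not reach only later rows make up. A row lasts 1/10 s, in which the tool goes at most 50 mm and 8.59 degrees, less where a joint would pass 70% of its speed; a pose out of reach is approached as far as the arm can. A call with a number of a shift or a turn outside -1 to 1 is refused whole. A call with a gripper value outside its range is refused whole. The fingers move at their own pace and stop on an object; "newtons" is the grip in N (left out, the last holds). Time passes only in rows, so rows that repeat a pose let the fingers close. It gives the time, the measured TCP pose, the force, the opening and the grip force at its end, in the units of the state.
- observe(): the state, without advancing time (a new reading comes with each control period).
- grab_frame(name): name is "scene" or "side" or "wrist"; returns the picture (480x640x3 uint8, red, green, blue); there is no depth.
- get_calibration(name): a dict with "fovy" (degrees; the focal length in pixels is half the picture's height over the tangent of half this angle, whatever the lens; pixels are square), "cx", "cy" (the principal point, pixels), "xyz" and "rotation" of the camera in the world. Camera axes: x right, y down, z forward; pixel columns grow to the right and rows downward; lengths in m; the calibration is good to about 2 mm. A picture is of the moment at which its call begins: read the wrist's pose just before it. get_calibration takes no time and is no camera call; for the wrist camera it gives the pose at the moment of the call.
- job_done(): hands the job in; it is judged then, once.
The state is a dict: "clock": time; "qpos": joint angles; "qd": joint speeds; "joint_efforts": joint torques, N m; "position": TCP position; "tool_rot": TCP orientation; "force": force on the tool from outside, world axes, zero at the start; "moment": the same for the moment, N m; "grip_width": finger opening in m; "finger_force": force on a finger pad.
Only numpy, scipy, OpenCV 4.12 (cv2) and the standard library are available. Lean on these libraries where they do the work, as an engineer would, in place of code of your own. Each camera call takes 0.05 s, during which the arm holds its last target. There are 200 camera calls.

## Working session

There is one attempt and no reset: what is moved stays moved. The work goes in short steps, Python scripts to look and compute and a tool call to move; the robot and the scene stay as the last step left them, time stands still between calls to the robot, and variables do not carry over. Pictures are saved under pics/ and viewed, at most 10 in all, crops included, and the job is handed in when it is done.

Besides the shell and the picture viewer there is one more tool, called after "Request:" as name(argument=value, ...), one argument or row to a line, values as JSON. play_rows: Moves the arm, as the interface text tells. Its arguments: {"type":"object","properties":{"deltas":{"type":"array"},"newtons":{"type":"number"}},"required":["deltas"]}

```bash
mkdir -p pics
cat > h.py <<'E'
from workcell import *
import numpy as np, cv2
from scipy.spatial.transform import Rotation as R
def ray(cal,u,v):
    f=240/np.tan(np.radians(cal["fovy"])/2)
    d=np.array(cal["rotation"])@np.array([(u-cal["cx"])/f,(v-cal["cy"])/f,1.]); return np.array(cal["xyz"]),d
def atz(cal,u,v,z):
    o,d=ray(cal,u,v); return o+d*(z-o[2])/d[2]
def proj(cal,P):
    f=240/np.tan(np.radians(cal["fovy"])/2)
    c=(np.atleast_2d(P)-np.array(cal["xyz"]))@np.array(cal["rotation"])
    return np.c_[c[:,0]/c[:,2]*f+cal["cx"],c[:,1]/c[:,2]*f+cal["cy"]]
def snap(n,fn):
    c=get_calibration(n); im=grab_frame(n); cv2.imwrite("pics/"+fn,im[:,:,::-1]); np.save("pics/"+fn[:-4]+".npy",c,allow_pickle=True); return c
def cal(fn): return np.load("pics/"+fn+".npy",allow_pickle=True).item()
E
python3 - <<'E'
from h import *
for n in("scene","side","wrist"): print(n,snap(n,n+"1.png"))
print(observe())
E
```

```text
scene {'fovy': 47.804736548611004, 'cx': 318.6613096188899, 'cy': 242.84556405822104, 'xyz': array([ 1.04622865, -0.38418437,  1.08658934]), 'rotation': array([-2.54437724,  0.01573325,  0.83443403])}
side {'fovy': 50.15074262834086, 'cx': 320.7423983028952, 'cy': 226.13783496939868, 'xyz': array([ 0.22051525, -0.9709993 ,  0.73521521]), 'rotation': array([-2.09936703, -0.02038555, -0.26685677])}
wrist {'fovy': 71.50273220520425, 'cx': 315.0716286856804, 'cy': 235.60157522108076, 'xyz': array([0.1569976 , 0.60814737, 0.373109  ]), 'rotation': array([2.86911616e+00, 1.86365785e-03, 1.20897136e+00])}
{'clock': 0.15, 'qpos': array([-1.28020471,  0.52187292, -0.03631574,  1.59984718,  0.02119931,
        1.02107625, -0.11278119]), 'qd': array([ 9.65251529e-05, -2.29978057e-03,  2.34012349e-04, -2.38475918e-03,
        3.37946702e-03,  2.03895501e-03,  2.23607706e-04]), 'joint_efforts': array([ 1.36312818e-03, -9.27384925e+01,  1.98037796e+00, -3.70061839e+01,
        1.79782428e-02,  6.46025583e-03, -3.49537572e-05]), 'position': array([0.22057934, 0.58451435, 0.20907139]), 'tool_rot': array([-3.14077589e+00,  5.83088319e-05,  2.78079650e+00]), 'force': array([-0.03632419,  0.27966378, -0.08623165]), 'moment': array([-0.01119465, -0.02481041,  0.06064558]), 'finger_force': 0.0, 'grip_width': 0.0852448577082516}
```

```bash
sed -i 's/np.array(cal\["rotation"\])/R.from_euler("xyz",cal["rotation"]).as_matrix()/' h.py; grep -c from_euler h.py
```

```text
2
```

View pics/scene1.png

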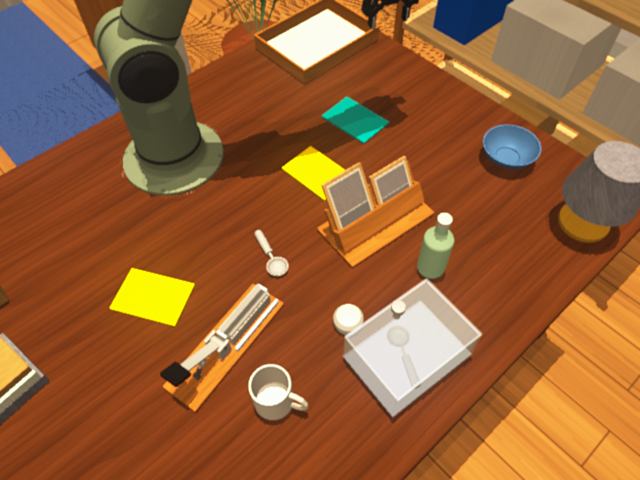

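View pics/side1.png

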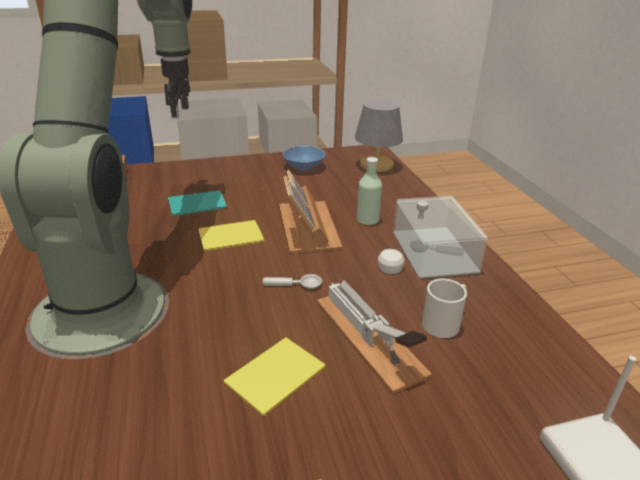

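Run:
```python
import cv2,numpy as np
s=cv2.imread("pics/scene1.png");d=cv2.imread("pics/side1.png")
def c(im,x,y,w,h,k,): return cv2.resize(im[y:y+h,x:x+w],None,fx=k,fy=k,interpolation=cv2.INTER_CUBIC)
cv2.imwrite("pics/c1.png",np.hstack([c(s,310,150,130,120,6)[:600,:]]))
cv2.imwrite("pics/c2.png",np.hstack([c(s,160,278,130,135,3)[:405],c(d,310,270,130,135,3)]))
```

```text
(no output)
```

View pics/c1.png

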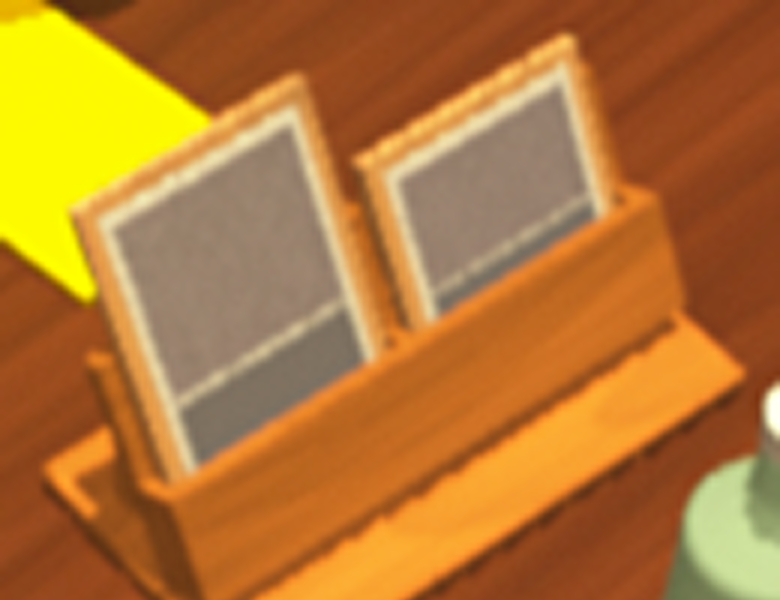

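View pics/c2.png

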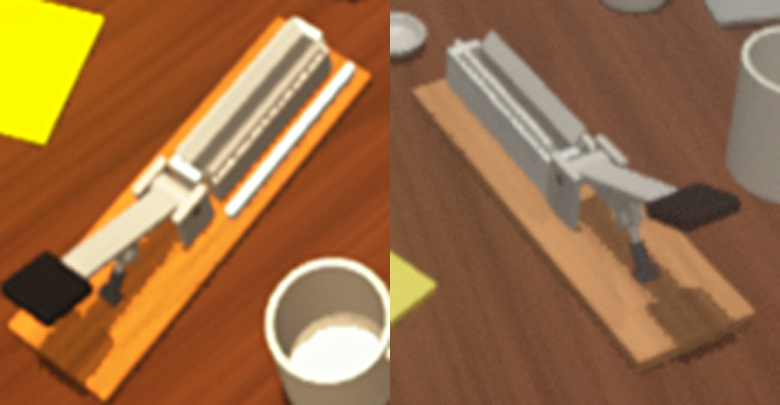

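Run:
```python
from h import *
from scipy.optimize import least_squares
S=cal("scene1");D=cal("side1")
a=atz(S,322,185.3,.1635);b=atz(S,360.3,162.5,.1635);print("tall",a,b,np.linalg.norm(a-b),np.arctan2(*(b-a)[[1,0]]))
a=atz(S,369.2,176.7,.1246);b=atz(S,405.5,156.3,.1246);print("short",a,b,np.linalg.norm(a-b),np.arctan2(*(b-a)[[1,0]]))
a=atz(S,283.3,303,.012);b=atz(S,195,411.3,.012);c=atz(S,163.3,385.7,.012);d=atz(S,253.3,283,.012);print("plinth",a,b,c,d,np.linalg.norm(a-b),np.linalg.norm(c-b))
print([atz(D,*p,.012) for p in((318.3,300.7),(393.3,390.5),(431.7,374.3))])
print("pad",atz(S,176,373.7,.104),atz(D,411.7,338.3,.104))
def W(p,P): return np.array(P)@R.from_euler('z',p[2]).as_matrix().T+np.r_[p[:2],0]
# stand: +y toward channel end
SP=np.array([[.045,.1475,.012],[.045,-.1475,.012],[-.045,-.1475,.012],[-.045,.1475,.012],[0,-.123,.104]])
yaw=np.arctan2(*(a-b)[[1,0]])-np.pi/2
def fs(p): return np.r_[(proj(S,W(p,SP))-[[283.3,303],[195,411.3],[163.3,385.7],[253.3,283],[176,373.7]]).ravel(),(proj(D,W(p,SP[[3,2,1,4]]))-[[318.3,300.7],[393.3,390.5],[431.7,374.3],[411.7,338.3]]).ravel()]
r=least_squares(fs,[*(a+c)[:2]/2,yaw],loss='soft_l1');print("stand",r.x,fs(r.x).reshape(-1,2).round(1).tolist(),"chan",W(r.x,[0,.07,.012]),"pad",W(r.x,[0,-.123,.104]))
```

```text
tall [0.46177676 0.13599737 0.1635    ] [0.47127811 0.24604363 0.1635    ] 0.11045566413874042 1.4846703058203898
short [0.49300898 0.25638954 0.1246    ] [0.50677621 0.36596488 0.1246    ] 0.11043682576545658 1.4458095561096604
plinth [ 0.56008283 -0.07297885  0.012     ] [ 0.62635384 -0.3582747   0.012     ] [ 0.53918276 -0.37614381  0.012     ] [ 0.47402896 -0.0903662   0.012     ] 0.29289173754967623 0.08898371990248453
[array([ 0.46875432, -0.09812901,  0.012     ]), array([ 0.5336869 , -0.38014095,  0.012     ]), array([ 0.61895949, -0.36151259,  0.012     ])]
pad [ 0.57910634 -0.34616537  0.104     ] [ 0.57146331 -0.35192689  0.104     ]
stand [ 0.5479825  -0.2256825   0.21864036] [[0.3, -0.3], [-1.4, -0.4], [-2.2, -0.0], [-0.9, -0.3], [-1.1, -1.8], [0.6, -2.0], [1.1, -0.5], [2.0, -1.1], [0.2, -2.6]] chan [ 0.53279932 -0.15734897  0.012     ] pad [ 0.57466151 -0.34575427  0.104     ]
```

```bash
cat >> h.py <<'E'
def rotm(rpy): return R.from_euler('xyz',rpy).as_matrix()
def row(pt,Rt,st=None):
    "shift & turn (interface units) from commanded~measured pose st to target"
    st=st or observe(); R0=rotm(st["tool_rot"])
    return np.r_[R0.T@(np.array(pt)-st["position"])/.5, R.from_matrix(R0.T@Rt).as_rotvec()/np.radians(120)]
def down(yaw): # tool z down, tool y along yaw direction
    y=np.array([np.cos(yaw),np.sin(yaw),0]);z=np.array([0,0,-1.]);return np.c_[np.cross(y,z),y,z]
def lean(yaw):
    Q=R.from_euler('z',yaw).as_matrix();y=Q@[.75**.5,0,.5];z=Q@[.5,0,-.75**.5];return np.c_[np.cross(y,z),y,z]
E
python3 - <<'E'
from h import *
S=cal("scene1");D=cal("side1")
T=[atz(S,322,185.3,.1635),atz(S,360.3,162.5,.1635)];H=[atz(S,369.2,176.7,.1246),atz(S,405.5,156.3,.1246)]
up=np.array([-.5,0,.75**.5])
tm=np.mean(T,0);hm=np.mean(H,0)
for yaw in(-.086,-.1,-.11,-.125):
    Q=R.from_euler('z',yaw).as_matrix()
    ot=tm-Q@(up*.16)-Q@(np.array([.866,0,.5])*-.004); oh=hm-Q@(up*.115)-Q@(np.array([.866,0,.5])*-.004)
    print(yaw,ot,oh,(Q.T@(oh-ot)).round(4),"top",ot+Q@(up*.16))
yaw=-.1;Q=R.from_euler('z',yaw).as_matrix()
L=lean(yaw); top=ot+Q@(up*.16)
print("grasp row",row(top-Q@up*.044+Q@up*.15,L),"tcp",top-Q@up*.044)
print("view row (above, down, z .32)",row(np.r_[top[:2]+[0,-.02],.32],down(yaw)))
E
```

```text
-0.086 [0.54968298 0.18385144 0.02693594] [0.56063129 0.30594076 0.02700708] [4.000e-04 1.226e-01 1.000e-04] top [0.46997864 0.19072296 0.1655    ]
-0.1 [0.54957447 0.182688   0.02693594] [0.56055203 0.30509096 0.02700708] [-1.300e-03  1.229e-01  1.000e-04] top [0.46997413 0.19067468 0.1655    ]
-0.11 [0.54948699 0.18185796 0.02693594] [0.56048814 0.30448468 0.02700708] [-2.500e-03  1.231e-01  1.000e-04] top [0.4699705  0.19064023 0.1655    ]
-0.125 [0.54934022 0.18061465 0.02693594] [0.56038094 0.30357654 0.02700708] [-4.400e-03  1.234e-01  1.000e-04] top [0.46996441 0.19058863 0.1655    ]
grasp row [-0.64335707 -0.59233888 -0.09593333 -0.21319548 -0.16325266  0.6103568 ] tcp [0.49162998 0.18640499 0.12739488]
view row (above, down, z .32) [-7.59900759e-01 -6.02533852e-01 -2.21320866e-01 -3.14306302e-04
  2.79173672e-04  6.25478962e-01]
```

Run:
```python
from h import *
yaw=-.09;Q=R.from_euler('z',yaw).as_matrix();up=Q@[-.5,0,.75**.5]
g=np.array([.470,.1907,.1655])-up*.044
print(row(g+up*.1,lean(yaw)).round(4),g+up*.1)
```

```text
[-0.6908 -0.5758 -0.0093 -0.2138 -0.162   0.6057] [0.44211332 0.1932166  0.21399742]
```

Request:
play_rows(
  deltas=[
    [-0.07, -0.06, -0.05, -0.02, -0.016, 0.06, 0],
    [-0.14, -0.115, -0.05, -0.04, -0.03, 0.12, 0],
    [-0.21, -0.17, -0.05, -0.06, -0.05, 0.18, 0],
    [-0.28, -0.23, -0.05, -0.085, -0.065, 0.24, 0],
    [-0.35, -0.29, -0.05, -0.11, -0.08, 0.3, 0],
    [-0.42, -0.35, -0.05, -0.13, -0.1, 0.36, 0],
    [-0.49, -0.41, -0.05, -0.15, -0.115, 0.42, 0],
    [-0.56, -0.47, -0.04, -0.17, -0.13, 0.48, 0],
    [-0.63, -0.53, -0.02, -0.19, -0.146, 0.54, 0],
    [-0.6908, -0.5758, -0.0093, -0.2138, -0.162, 0.6057, 0],
  ],
)

```text
clock: 1.15
position: [0.4411, 0.1931, 0.2141]
tool_rot: [2.62, 0.0, 1.484]
force: [2.0, 0.3, -0.2]
grip_width: 0.0852
finger_force: 0.0
```

Run:
```python
from h import *
c=snap("wrist","w2.png")
yaw=-.09;Q=R.from_euler('z',yaw).as_matrix();o=np.array([.4700,.1907,.1655])
print(row(o-Q@[-.5,0,.75**.5]*np.array(.044),lean(yaw)).round(4))
pts=[o+Q@np.array([sx*.866*.004,sy*.055,sx*.5*.004]) for sx in(-1,1) for sy in(-1,1)]
print(proj(c,pts).round(1)); st=observe();print(st["position"],st["qpos"].round(2))
```

```text
[ 8.300e-03 -1.000e-04  1.984e-01  1.000e-04  1.900e-03 -6.600e-03]
[[310.8 314.9]
 [310.7 162.2]
 [321.7 314.9]
 [323.  162.2]]
[0.44216218 0.1894334  0.21333228] [-1.35  0.15  0.58  2.36  0.81  0.44 -1.6 ]
```

View pics/w2.png

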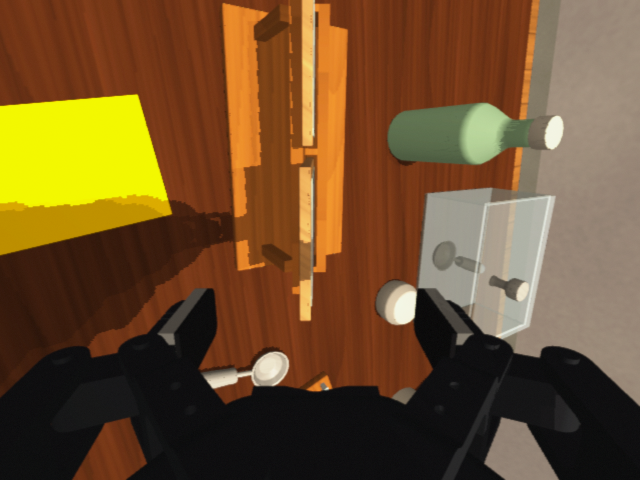

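Run:
```python
from h import *
c0=cal("w2");c=snap("wrist","w3.png");st=observe()
print(c0["xyz"],c["xyz"],c0["rotation"],c["rotation"],st["position"],st["tool_rot"],st["clock"])
im=cv2.imread("pics/w3.png").astype(int)
for v in(180,200,240,280,300): print(v,[tuple(p) for p in im[v,294:328:2]])
# intersect with z=.1635 back edge
for uv in((300,320),(302,167)): print(atz(c,*uv,.1635))
```

```text
[0.36583282 0.26775419 0.35642787] [0.36781016 0.26488536 0.35564598] [ 2.86729237 -0.51996407 -0.08704671] [ 2.87150227 -0.5224889  -0.10655813] [0.44119357 0.19212465 0.21364889] [2.62050699e+00 1.76811503e-03 1.48032491e+00] 1.25
180 [(np.int64(24), np.int64(67), np.int64(127)), (np.int64(50), np.int64(105), np.int64(162)), (np.int64(90), np.int64(176), np.int64(238)), (np.int64(94), np.int64(180), np.int64(240)), (np.int64(97), np.int64(184), np.int64(242)), (np.int64(95), np.int64(185), np.int64(242)), (np.int64(95), np.int64(184), np.int64(242)), (np.int64(142), np.int64(203), np.int64(234)), (np.int64(141), np.int64(162), np.int64(172)), (np.int64(62), np.int64(77), np.int64(101)), (np.int64(27), np.int64(77), np.int64(144)), (np.int64(39), np.int64(130), np.int64(227)), (np.int64(38), np.int64(132), np.int64(228)), (np.int64(39), np.int64(132), np.int64(228)), (np.int64(39), np.int64(133), np.int64(229)), (np.int64(41), np.int64(135), np.int64(231)), (np.int64(45), np.int64(149), np.int64(241))]
200 [(np.int64(22), np.int64(65), np.int64(123)), (np.int64(41), np.int64(89), np
[... 2413 characters left out ...]
(92), np.int64(177), np.int64(237)), (np.int64(103), np.int64(195), np.int64(245)), (np.int64(102), np.int64(195), np.int64(245)), (np.int64(102), np.int64(194), np.int64(244)), (np.int64(83), np.int64(163), np.int64(226)), (np.int64(147), np.int64(195), np.int64(218)), (np.int64(53), np.int64(80), np.int64(123)), (np.int64(23), np.int64(55), np.int64(117)), (np.int64(22), np.int64(54), np.int64(114)), (np.int64(22), np.int64(54), np.int64(115)), (np.int64(23), np.int64(53), np.int64(114)), (np.int64(22), np.int64(51), np.int64(110)), (np.int64(22), np.int64(49), np.int64(109)), (np.int64(22), np.int64(52), np.int64(111))]
[0.45229971 0.13233463 0.1635    ]
[0.46670177 0.23963886 0.1635    ]
```

Request:
play_rows(
  deltas=[
    [0, -0.005, 0.06, 0, 0, 0, 0],
    [0, -0.011, 0.12, 0, 0, 0, 0],
    [0, -0.011, 0.17, 0, 0, 0, 0],
    [0, -0.011, 0.2, 0, 0, 0, 0],
    [0, -0.011, 0.2, 0, 0, 0, 0],
    [0, -0.011, 0.2, 0, 0, 0, 0.5],
    [0, -0.011, 0.2, 0, 0, 0, 0.7],
  ],
  newtons=40,
)

```text
clock: 1.95
position: [0.4858, 0.192, 0.1252]
tool_rot: [2.621, 0.002, 1.491]
force: [0.7, 1.4, 0.2]
grip_width: 0.0586
finger_force: 0.0
```

Run:
```python
from h import *
a=grab_frame("wrist");s=grab_frame("scene")[120:300,270:470]
print(observe()["grip_width"],observe()["position"])
cv2.imwrite("pics/w4.png",np.hstack([cv2.resize(a,(400,300)),cv2.resize(s,(400,300))])[:,:,::-1])
```

```text
0.04409578759812023 [0.48570976 0.19232229 0.12549641]
```

View pics/w4.png

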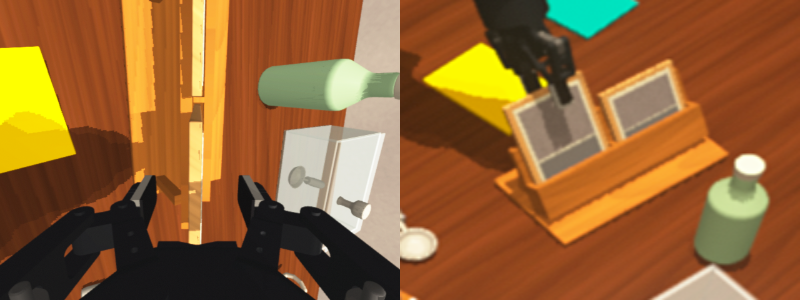

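Request:
play_rows(
  deltas=[
    [0, -0.002, 0, 0, 0, 0, 1],
    [0, -0.002, 0, 0, 0, 0, 1],
    [0, -0.002, 0, 0, 0, 0, 1],
    [0, -0.002, 0, 0, 0, 0, 1],
    [0, -0.002, 0, 0, 0, 0, 1],
    [0, -0.002, 0, 0, 0, 0, 1],
  ],
  newtons=50,
)

```text
clock: 2.65
position: [0.4849, 0.1923, 0.1249]
tool_rot: [2.621, 0.001, 1.49]
force: [-7.2, 0.7, 11.4]
grip_width: 0.0072
finger_force: 49.0
```

Request:
play_rows(
  deltas=[
    [0, 0, -0.02, 0, 0, 0, 1],
    [0, 0, -0.04, 0, 0, 0, 1],
    [0, 0, -0.06, 0, 0, 0, 1],
    [0, 0, -0.08, 0, 0, 0, 1],
    [0, 0, -0.1, 0, 0, 0, 1],
    [0, 0, -0.12, 0, 0, 0, 1],
    [0, 0, -0.14, 0, 0, 0, 1],
    [0, 0, -0.16, 0, 0, 0, 1],
  ],
)

```text
clock: 3.45
position: [0.4449, 0.1953, 0.1944]
tool_rot: [2.621, 0.002, 1.49]
force: [1.7, -0.1, -0.6]
grip_width: 0.0069
finger_force: 49.5
```

Request:
play_rows(
  deltas=[
    [0, 0.025, -0.035, 0, 0, 0, 1],
    [0, 0.05, -0.07, 0, 0, 0, 1],
    [0, 0.075, -0.105, 0, 0, 0, 1],
    [0, 0.1, -0.14, 0, 0, 0, 1],
    [0, 0.125, -0.175, 0, 0, 0, 1],
    [0, 0.14, -0.208, 0, 0, 0, 1],
    [0, 0.14, -0.208, 0, 0, 0, 1],
  ],
)

```text
clock: 4.15
position: [0.4545, 0.1954, 0.3208]
tool_rot: [2.62, -0.001, 1.49]
force: [-0.2, 0.3, -1.5]
grip_width: 0.0069
finger_force: 49.7
```

Run:
```python
from h import *
c=snap("scene","s5.png");d=snap("side","d5.png");st=observe();print(st["position"],st["tool_rot"],st["grip_width"])
# target above the channel: grasp model, panel bottom = tcp + z*(.160-.044)
sy=.219;ch=np.array([.5328,-.1573,.012])
print("above row",row(ch+[0,0,.116+.12],down(sy)).round(4))
Rm=rotm(st["tool_rot"]);b=st["position"]+Rm[:,2]*.116;P=[b+Rm[:,0]*s*.055-Rm[:,2]*h for h in(0,.16) for s in(-1,1)]
print(proj(c,P).round(0).tolist(),proj(d,P).round(0).tolist())
s=cv2.imread("pics/s5.png")[60:300,250:490];e=cv2.imread("pics/d5.png")[60:300,200:440]
cv2.imwrite("pics/c5.png",cv2.resize(np.hstack([s,e]),None,fx=1.66,fy=1.66))
```

```text
[0.4539389  0.1948367  0.31857004] [2.62129554e+00 1.94104826e-03 1.49055914e+00] 0.007168488578044337
above row [-0.6891  0.1146  0.2298  0.2464  0.0381 -0.1394]
[[336.0, 181.0], [376.0, 157.0], [311.0, 110.0], [355.0, 86.0]] [[310.0, 173.0], [303.0, 155.0], [276.0, 119.0], [271.0, 104.0]]
```

View pics/c5.png

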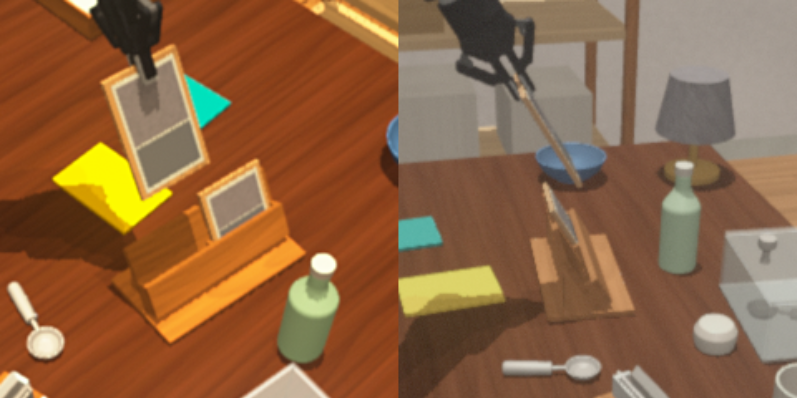

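Request:
play_rows(
  deltas=[
    [-0.07, 0.01, 0, 0.025, 0.004, -0.014, 1],
    [-0.14, 0.02, 0.01, 0.05, 0.008, -0.028, 1],
    [-0.21, 0.03, 0.03, 0.075, 0.012, -0.042, 1],
    [-0.28, 0.045, 0.06, 0.1, 0.015, -0.056, 1],
    [-0.35, 0.06, 0.1, 0.125, 0.019, -0.07, 1],
    [-0.42, 0.07, 0.13, 0.15, 0.023, -0.084, 1],
    [-0.49, 0.08, 0.16, 0.175, 0.027, -0.098, 1],
    [-0.56, 0.095, 0.19, 0.2, 0.031, -0.112, 1],
    [-0.63, 0.105, 0.21, 0.225, 0.035, -0.126, 1],
    [-0.6891, 0.1146, 0.2298, 0.2464, 0.0381, -0.1394, 1],
  ],
)

```text
clock: 5.25
position: [0.53, -0.1456, 0.2494]
tool_rot: [-3.138, -0.001, 1.792]
force: [0.8, 1.1, -0.2]
grip_width: 0.0072
finger_force: 49.7
```

Run:
```python
from h import *
for i in range(4): grab_frame("side")
c=snap("scene","s6.png");d=snap("side","d6.png")
P=[];Ro=[]
for i in range(6):
    grab_frame("wrist");st=observe();P.append(st["position"]);Ro.append(st["tool_rot"])
print(np.mean(P,0),np.mean(np.mod(Ro,2*np.pi),0),st["clock"])
s=cv2.imread("pics/s6.png")[260:420,150:310];e=cv2.imread("pics/d6.png")[250:410,290:450]
cv2.imwrite("pics/c6.png",cv2.resize(np.hstack([s,e]),None,fx=2.5,fy=2.5,interpolation=cv2.INTER_CUBIC))
st["position"]=np.mean(P,0);st["tool_rot"]=np.array([np.pi,0,.219+np.pi/2])
Rm=rotm(st["tool_rot"]);b=st["position"]+Rm[:,2]*.116;Q=[b+Rm[:,0]*s*.055-Rm[:,2]*h for h in(0,.16) for s in(-1,1)]
print(proj(c,Q).round(1).tolist(),proj(d,Q).round(1).tolist())
# channel lip top ends
ch=np.array([.5328,-.1573,.012]);A=R.from_euler('z',.219).as_matrix()
W=[ch+A@[sx*.0065,sy*.065,.032] for sy in(-1,1) for sx in(-1,1)]
print("chan",proj(c,W).round(1).tolist(),proj(d,W).round(1).tolist())
```

```text
[ 0.53008827 -0.14316029  0.25155071] [3.14085348e+00 9.10656909e-05 1.79129651e+00] 5.85
[[225.1, 305.4], [260.0, 266.4], [210.4, 262.3], [250.7, 220.2]] [[367.8, 276.5], [340.4, 249.5], [373.6, 205.5], [343.6, 182.1]]
chan [[221.9, 332.6], [226.6, 335.9], [260.6, 288.1], [265.3, 291.1]] [[368.4, 320.2], [373.7, 318.3], [337.1, 285.6], [342.1, 284.1]]
```

View pics/c6.png

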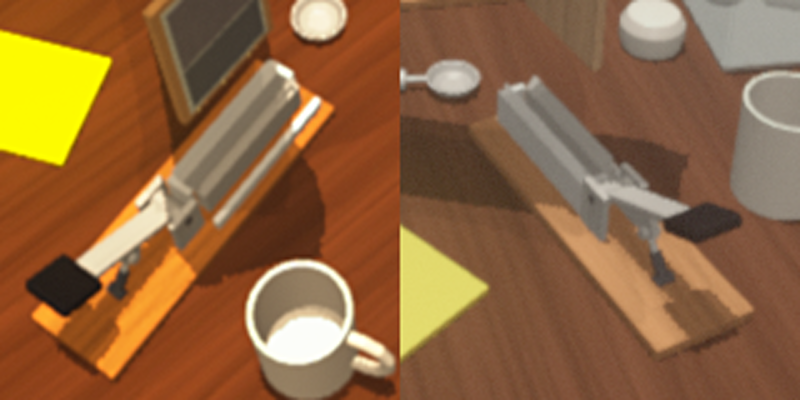

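Request:
play_rows(
  deltas=[
    [-0.02, -0.001, 0.03, 0, 0, 0, 1],
    [-0.029, -0.001, 0.06, 0, 0, 0, 1],
    [-0.029, -0.001, 0.09, 0, 0, 0, 1],
    [-0.029, -0.001, 0.127, 0, 0, 0, 1],
    [-0.029, -0.001, 0.127, 0, 0, 0, 1],
    [-0.029, -0.001, 0.127, 0, 0, 0, 1],
  ],
)

```text
clock: 6.45
position: [0.5327, -0.1587, 0.188]
tool_rot: [-3.141, 0.0, 1.789]
force: [1.0, -0.3, -0.9]
grip_width: 0.0069
finger_force: 49.7
```

Run:
```python
from h import *
grab_frame("side")
P=[];Ro=[]
for i in range(5):
    grab_frame("wrist");st=observe();P.append(st["position"]);Ro.append(st["tool_rot"])
c=snap("scene","s7.png");d=snap("side","d7.png")
print(np.mean(P,0),np.std(P,0),np.mean(np.mod(Ro,2*np.pi),0),st["clock"])
s=cv2.imread("pics/s7.png")[250:370,190:290];e=cv2.imread("pics/d7.png")[225:345,300:400]
cv2.imwrite("pics/c7.png",cv2.resize(np.hstack([s,e]),None,fx=4,fy=4,interpolation=cv2.INTER_CUBIC))
Rm=down(.219);b=np.mean(P,0)+Rm[:,2]*.116;Q=[b+Rm[:,0]*s*.055+Rm[:,1]*t*.004 for t in(-1,1) for s in(-1,1)]
print(proj(c,Q).round(1).tolist(),proj(d,Q).round(1).tolist())
```

```text
[ 0.53306941 -0.15873466  0.18857258] [5.25612591e-05 4.18002808e-05 1.05081797e-04] [3.14046120e+00 6.46998670e-04 1.78965077e+00] 6.75
[[223.3, 324.2], [256.8, 286.0], [226.2, 326.2], [259.7, 287.8]] [[368.1, 306.5], [341.1, 277.7], [371.4, 305.4], [344.3, 276.7]]
```

View pics/c7.png

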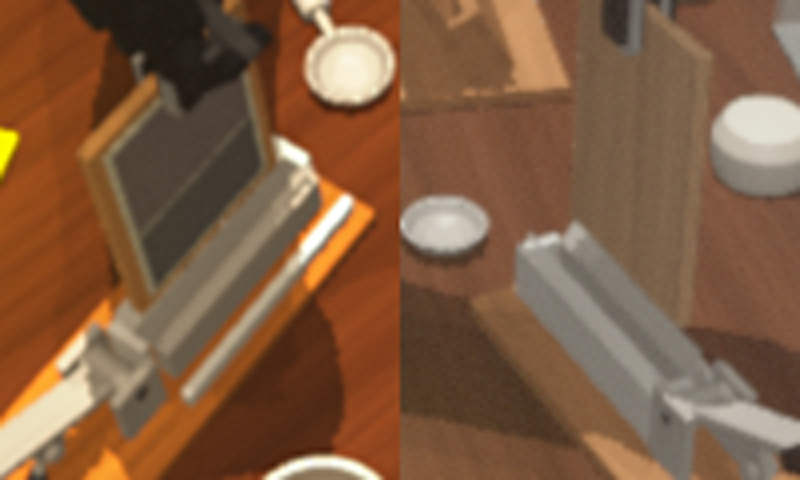

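Run:
```python
from h import *
c=cal("s7");d=cal("d7")
ch=np.array([.5328,-.1573,.012]);A=R.from_euler('z',.219).as_matrix()
for z in(.032,.044):
    W=[ch+A@[0,sy,z] for sy in(-.065,0,.065)]
    print(z,"scene",proj(c,W).round(1).tolist(),"side",proj(d,W).round(1).tolist())
W=[ch+A@v for v in np.array([[.01,0,.044],[0,.01,.044],[0,0,.054]])]
print((proj(c,W)-proj(c,ch+A@[0,0,.044])).round(2).tolist(),(proj(d,W)-proj(d,ch+A@[0,0,.044])).round(2).tolist())
```

```text
0.032 scene [[224.2, 334.2], [244.1, 311.3], [262.9, 289.6]] side [[371.1, 319.3], [354.6, 301.3], [339.6, 284.9]]
0.044 scene [[223.3, 331.8], [243.4, 308.8], [262.4, 286.9]] side [[371.5, 314.7], [354.9, 296.8], [339.8, 280.5]]
[[3.62, 2.4], [2.99, -3.44], [-0.62, -2.18]] [[4.01, -1.29], [-2.41, -2.61], [0.25, -3.75]]
```

Request:
play_rows(
  deltas=[
    [0, 0, 0.015, 0, 0, 0, 1],
    [0, 0, 0.03, 0, 0, 0, 1],
    [0, 0, 0.04, 0, 0, 0, 1],
    [0, 0, 0.05, 0, 0, 0, 1],
    [0, 0, 0.054, 0, 0, 0, 1],
    [0, 0, 0.058, 0, 0, 0, 1],
    [0, 0, 0.058, 0, 0, 0, 1],
  ],
)

```text
clock: 7.55
position: [0.5325, -0.1588, 0.1587]
tool_rot: [-3.141, 0.0, 1.79]
force: [-1.9, -0.4, -0.5]
grip_width: 0.0069
finger_force: 49.8
```

Request:
play_rows(
  deltas=[
    [0, 0, 0.005, 0, 0, 0, 1],
    [0, 0, 0.01, 0, 0, 0, 1],
    [0, 0, 0.015, 0, 0, 0, 1],
    [0, 0, 0.02, 0, 0, 0, 1],
    [0, 0, 0.02, 0, 0, 0, 1],
  ],
)

```text
clock: 8.05
position: [0.5324, -0.1586, 0.1484]
tool_rot: [-3.141, 0.0, 1.79]
force: [-4.0, -0.2, -2.2]
grip_width: 0.0074
finger_force: 49.7
```

Run:
```python
from h import *
F=[]
for i in range(5):
    grab_frame("side"); o=observe();F.append(np.r_[o["force"],o["moment"],o["position"]])
print(np.mean(F,0).round(4),np.std(F,0).round(3))
```

```text
[-3.3268 -0.2635 -2.8645 -0.2275  1.2394  0.1349  0.5325 -0.1586  0.1487] [0.261 0.234 0.72  0.038 0.038 0.032 0.    0.    0.   ]
```

Request:
play_rows(
  deltas=[
    [0, -0.004, 0, 0, 0, 0, 1],
    [0, -0.004, 0.006, 0, 0, 0, 1],
    [0, -0.004, 0.012, 0, 0, 0, 1],
    [0, -0.004, 0.018, 0, 0, 0, 1],
    [0, -0.004, 0.024, 0, 0, 0, 1],
    [0, -0.004, 0.024, 0, 0, 0, 1],
  ],
)

```text
clock: 8.9
position: [0.5308, -0.1591, 0.1365]
tool_rot: [-3.142, 0.0, 1.79]
force: [0.8, -0.3, -0.7]
grip_width: 0.0067
finger_force: 49.7
```

Request:
play_rows(
  deltas=[
    [0, 0, 0.004, 0, 0, 0, 1],
    [0, 0, 0.008, 0, 0, 0, 1],
    [0, 0, 0.012, 0, 0, 0, 1],
    [0, 0, 0.014, 0, 0, 0, 1],
    [0, 0, 0.016, 0, 0, 0, 1],
    [0, 0, 0.016, 0, 0, 0, 1],
  ],
)

```text
clock: 9.5
position: [0.5308, -0.1592, 0.1288]
tool_rot: [3.142, 0.0, 1.79]
force: [-0.2, 0.5, -0.9]
grip_width: 0.007
finger_force: 49.7
```

Request:
play_rows(
  deltas=[
    [0, 0, 0.002, 0, 0, 0, 1],
    [0, 0, 0.004, 0, 0, 0, 1],
    [0, 0, 0.006, 0, 0, 0, 1],
    [0, 0, 0.006, 0, 0, 0, 1],
  ],
)

```text
clock: 9.9
position: [0.5308, -0.1591, 0.1258]
tool_rot: [3.141, 0.0, 1.79]
force: [-0.5, -0.6, -0.9]
grip_width: 0.0072
finger_force: 49.7
```

Request:
play_rows(
  deltas=[
    [0, 0, 0.002, 0, 0, 0, 1],
    [0, 0, 0.004, 0, 0, 0, 1],
    [0, 0, 0.006, 0, 0, 0, 1],
    [0, 0, 0.006, 0, 0, 0, 1],
  ],
)

```text
clock: 10.3
position: [0.5322, -0.1598, 0.1249]
tool_rot: [3.138, 0.001, 1.789]
force: [-4.5, 1.3, 34.2]
grip_width: 0.0071
finger_force: 55.2
```

Request:
play_rows(
  deltas=[
    [0, 0, -0.002, 0, 0, 0, 1],
    [0, 0, -0.004, 0, 0, 0, 1],
    [0, 0, -0.004, 0, 0, 0, 1],
    [0, 0, -0.004, 0, 0, 0, 0.8],
    [0, 0, -0.004, 0, 0, 0, 0.6],
    [0, 0, -0.004, 0, 0, 0, 0.3],
    [0, 0, -0.004, 0, 0, 0, 0.3],
    [0, 0, -0.004, 0, 0, 0, 0.3],
  ],
)

```text
clock: 11.1
position: [0.5308, -0.1592, 0.1248]
tool_rot: [3.141, 0.0, 1.79]
force: [0.6, -0.5, -0.1]
grip_width: 0.0598
finger_force: 0.0
```

Request:
play_rows(
  deltas=[
    [0, 0, 0, 0, 0, 0, 0],
    [0, 0, 0, 0, 0, 0, 0],
    [0, 0, -0.04, 0, 0, 0, 0],
    [0, 0, -0.1, 0, 0, 0, 0],
    [0, 0, -0.17, 0, 0, 0, 0],
    [0, 0, -0.25, 0, 0, 0, 0],
    [0, 0, -0.3, 0, 0, 0, 0],
    [0, 0, -0.3, 0, 0, 0, 0],
  ],
)

```text
clock: 11.9
position: [0.532, -0.1597, 0.278]
tool_rot: [3.137, 0.002, 1.79]
force: [-0.4, 0.2, -0.3]
grip_width: 0.0856
finger_force: 0.0
```

Run:
```python
from h import *
c=snap("scene","s8.png");d=snap("side","d8.png")
P=[]
for i in range(4): grab_frame("wrist");P.append(observe()["position"])
st=observe();st["position"]=np.mean(P,0)
ch=np.array([.5308,-.1592,.012]);A=R.from_euler('z',.219).as_matrix()
# pad relative to the channel as found
for y,z,n in((-.123,.104,"up"),(-.138,.053,"down")): print(n,[proj(k,ch+A@[0,y-.07,z-.012]).round(0).tolist() for k in(c,d)], ch+A@[0,y-.07,z-.012])
print(st["position"],row(ch+A@[0,-.131-.07,.16-.012],down(.219),st).round(4))
s=cv2.imread("pics/s8.png")[200:420,150:350];e=cv2.imread("pics/d8.png")[170:390,290:490]
cv2.imwrite("pics/c8.png",cv2.resize(np.hstack([s,e]),None,fx=2,fy=2,interpolation=cv2.INTER_CUBIC))
```

```text
up [[[173.0, 372.0]], [[411.0, 337.0]]] [ 0.57272995 -0.34759023  0.104     ]
down [[[174.0, 387.0]], [[413.0, 363.0]]] [ 0.57598875 -0.36223196  0.053     ]
[ 0.53039713 -0.15889086  0.27399558] [-4.028e-01  1.100e-03  2.280e-01 -6.000e-04 -0.000e+00 -1.000e-04]
```

View pics/c8.png

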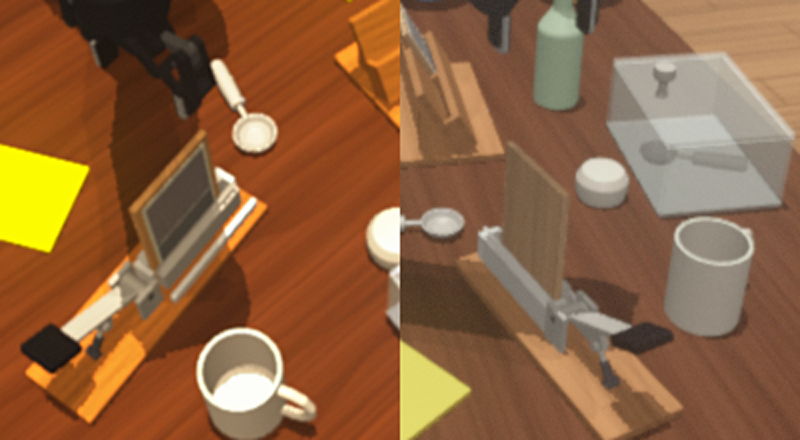

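Request:
play_rows(
  deltas=[
    [-0.07, 0.001, 0, 0, 0, 0, 1],
    [-0.15, 0.001, 0, 0, 0, 0, 1],
    [-0.24, 0.001, 0, 0, 0, 0, 1],
    [-0.32, 0.001, 0, 0, 0, 0, 1],
    [-0.39, 0.001, 0.04, 0, 0, 0, 1],
    [-0.403, 0.001, 0.1, 0, 0, 0, 1],
    [-0.403, 0.001, 0.17, 0, 0, 0, 1],
    [-0.403, 0.001, 0.22, 0, 0, 0, 1],
    [-0.403, 0.001, 0.228, 0, 0, 0, 1],
    [-0.403, 0.001, 0.228, 0, 0, 0, 1],
  ],
)

```text
clock: 13.2
position: [0.5747, -0.3557, 0.1606]
tool_rot: [-3.141, -0.0, 1.789]
force: [0.1, -0.8, 1.0]
grip_width: 0.0001
finger_force: 0.0
```

Request:
play_rows(
  deltas=[
    [0, 0, 0.03, 0, 0, 0, 1],
    [0, 0, 0.06, 0, 0, 0, 1],
    [0, 0, 0.09, 0, 0, 0, 1],
    [0, 0, 0.11, 0, 0, 0, 1],
    [0, 0, 0.125, 0, 0, 0, 1],
    [0, 0, 0.14, 0, 0, 0, 1],
  ],
)

```text
clock: 13.8
position: [0.5751, -0.356, 0.0905]
tool_rot: [3.141, 0.001, 1.79]
force: [0.4, -6.0, 13.4]
grip_width: 0.0002
finger_force: 6.9
```

Request:
play_rows(
  deltas=[
    [0, 0, 0.015, 0, 0, 0, 1],
    [0, 0, 0.03, 0, 0, 0, 1],
    [0, 0, 0.045, 0, 0, 0, 1],
    [0, 0, 0.055, 0, 0, 0, 1],
    [0, 0, 0.065, 0, 0, 0, 1],
    [0, 0, 0.07, 0, 0, 0, 1],
    [0, 0, 0.07, 0, 0, 0, 1],
    [0, 0, 0.07, 0, 0, 0, 1],
  ],
)

```text
clock: 14.6
position: [0.5753, -0.356, 0.0563]
tool_rot: [3.141, 0.001, 1.79]
force: [1.0, -3.0, 3.2]
grip_width: 0.0001
finger_force: 1.8
```

Request:
play_rows(
  deltas=[
    [0, 0, 0.003, 0, 0, 0, 1],
    [0, 0, 0.006, 0, 0, 0, 1],
    [0, 0, 0.009, 0, 0, 0, 1],
    [0, 0, 0.009, 0, 0, 0, 1],
  ],
)

```text
clock: 15.0
position: [0.5749, -0.3555, 0.0511]
tool_rot: [-3.141, -0.0, 1.79]
force: [0.3, -1.1, 2.2]
grip_width: -0.0
finger_force: 1.1
```

Request:
play_rows(
  deltas=[
    [0, 0, 0.003, 0, 0, 0, 1],
    [0, 0, 0.006, 0, 0, 0, 1],
    [0, 0, 0.009, 0, 0, 0, 1],
    [0, 0, 0.009, 0, 0, 0, 1],
  ],
)

```text
clock: 15.4
position: [0.5749, -0.3554, 0.0465]
tool_rot: [-3.141, -0.0, 1.79]
force: [0.7, -0.3, 1.3]
grip_width: 0.0001
finger_force: 0.4
```

Request:
play_rows(
  deltas=[
    [0, 0, 0.002, 0, 0, 0, 1],
    [0, 0, 0.004, 0, 0, 0, 1],
    [0, 0, 0.006, 0, 0, 0, 1],
    [0, 0, 0.006, 0, 0, 0, 1],
  ],
)

```text
clock: 15.8
position: [0.575, -0.3556, 0.0437]
tool_rot: [-3.142, 0.0, 1.79]
force: [-0.4, 0.3, 0.4]
grip_width: -0.0003
finger_force: 0.0
```

Request:
play_rows(
  deltas=[
    [0, 0, -0.04, 0, 0, 0, 1],
    [0, 0, -0.1, 0, 0, 0, 1],
    [0, 0, -0.18, 0, 0, 0, 1],
    [0, 0, -0.26, 0, 0, 0, 1],
    [0, 0, -0.34, 0, 0, 0, 1],
    [0, 0, -0.4, 0, 0, 0, 1],
    [0, 0, -0.4, 0, 0, 0, 1],
  ],
)

```text
clock: 16.5
position: [0.5761, -0.3569, 0.2484]
tool_rot: [3.137, 0.004, 1.789]
force: [-0.2, -0.3, -0.2]
grip_width: -0.0002
finger_force: 0.0
```

Run:
```python
from h import *
for n,x,y in(("scene",150,350),("side",385,315)):
    snap(n,n[1]+"9.png")
    for f in(n[0:1]+"8" if n=="scene" else "d8",n[1]+"9"):
        im=cv2.imread(f"pics/{f}.png")[y:y+70,x:x+60]; m=(im.max(2)<55).astype(np.uint8)
        k,l,s,ce=cv2.connectedComponentsWithStats(m)
        print(n,f,[(int(s[i,4]),(ce[i]+[x,y]).round(1).tolist()) for i in range(1,k) if s[i,4]>40])
print(observe()["position"],observe()["force"])
```

```text
scene s8 [(386, [175.1, 373.8])]
scene c9 [(440, [176.6, 389.2])]
side d8 []
side i9 [(381, [411.5, 364.7])]
[ 0.57514093 -0.35557868  0.24422352] [-0.15820523  0.05325458 -0.83940028]
```

Run:
```python
from h import *
d=cal("i9");A=R.from_euler('z',.219).as_matrix()
im=cv2.cvtColor(cv2.imread("pics/i9.png"),cv2.COLOR_BGR2GRAY);old=cv2.cvtColor(cv2.imread("pics/side1.png"),cv2.COLOR_BGR2GRAY)
m=cv2.morphologyEx((cv2.absdiff(im,old)>18).astype(np.uint8),cv2.MORPH_OPEN,np.ones((3,3)))
for z in(.06,.09,.12,.15):
    P=[np.array([.5308,-.1592,.012+z])+A@[t,s,0] for s,t in((.055,-.004),(-.055,.004))];p=proj(d,P)
    print(z,p.round(1).tolist(),[[(int(x)) for x in np.flatnonzero(m[int(round(q[1])),300:400])[[0,-1]]+300] for q in p])
```

```text
0.06 [[340.2, 278.2], [370.4, 305.9]] [[346, 371], [359, 368]]
0.09 [[340.7, 266.9], [371.4, 294.1]] [[360, 372], [348, 370]]
0.12 [[341.3, 255.3], [372.5, 282.0]] [[352, 360], [342, 371]]
0.15 [[341.9, 243.3], [373.6, 269.5]] [[341, 347], [361, 371]]
```

```bash
python3 -c "
from h import *
print(job_done())"
```

```text
the job is handed in; nothing more can be done
None
```

I handed in the job: the tall panel stands upright and released in the stand's channel, and the camera images show the lever fully down with the gripper clear. The hand-in returned no verdict.

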